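# Open the stone polisher's belt drive and hold its belt tensioner back

### The job

A new belt is to be fitted in the belt drive on the bench: lift the loose cover plate off its pins and lay it gently, flat, in the middle of the bare plywood board, and let go of it. Then, with the fingers, swing the sprung tensioner arm inside the case forward, away from the pulleys, all the way to its stop, and finish while still holding it there. Leave the tools and the other things on the bench where they are.

Things in the scene. Friction and masses are not known exactly. Their poses are not given: they have to be found in the camera images.
- housing: fixed grey belt-drive case, open-topped box 190 (x) x 240 (y) x 62 mm high, walls 6 mm, inner floor 12 mm above the bench; blue motor, 80 mm high, on its +x side, to 190 mm from the origin. Origin: centre of underside, z up. Pins 8 mm thick rise 14 mm above the rim at (-76,-101) and (76,101) mm. Inside, pulleys 64 mm wide at (50,-75) and 40 mm at (50,80), tops 46, shafts 54 mm above the bench
- cover: loose grey cover plate, 190 (x) x 240 (y) x 4 mm, 0.3 to 0.65 kg, lying on the case rim with its two 13 mm wide square holes over the pins (lift it straight up more than 14 mm to clear them). Origin: centre of the underside; at the start its axes are those of the case
- cover_handle (a point): centre of the cover's black handle bar: bar 14 mm wide (along the cover's x), 100 mm long (along its y), 12 mm high, its centre 38 mm above the cover's underside; clear space of 28 mm between bar and plate
- board: fixed plywood board lying on the bench, 220 (x) x 280 (y) x 12 mm, on the other side from the case. Origin: centre of the underside, so its top is at 12 mm
- tensioner (a joint): angle of the tensioner arm, rad: 0 at rest, among the pulleys, where its spring pulls it; 0.80 at its stop (a post at (-42,-33) mm in the case, 40 mm high). It grows as the arm swings anticlockwise seen from above, the roller moving 80 mm towards the case's -x wall (robot side). Push needed at the roller: 4 N to leave rest, 8 N at the stop; let go, it swings back
- roller_top (a point): centre of the top face of the upright black roller on the arm's end: 28 mm wide, 28 mm high, top 58 mm above the bench; does not turn on the arm. Below it the steel arm, 16 mm wide, 22 to 30 mm above the bench. In the case's frame the roller is at (33,5) mm at rest, (-44,9) at the stop; 30 mm free all round. Known even while the cover hides it
- pivot_axis (a point): vertical axis of the tensioner arm, at (-10,-85) mm in the case's frame, point at the height of the roller's top face; the roller's axis circles it at 100 mm. A spring coil 22 mm wide sits on it
- mallet: bystander, leave alone: round wooden mason's mallet standing on its head, 100 mm wide, 220 mm tall, off to the left side. Origin: underside
- chisel_a: bystander, leave alone: steel stone chisel 200 mm long, 14 mm thick, lying along the robot's side of the board. Origin: underside
- chisel_b: bystander, leave alone: narrow steel stone chisel 180 mm long, lying off to the right side. Origin: underside
- offcut: bystander, leave alone: sandstone offcut 70 x 110 x 45 mm, lying just beyond the board. Origin: underside
- dust_brush: bystander, leave alone: bench brush 220 mm long, lying off to the left side. Origin: underside
- bolt_tin: bystander, leave alone: small open steel tin, 56 mm wide and 40 mm high, standing on the robot's side of the drive case. Origin: underside
- square: bystander, leave alone: flat steel try square, 160 x 112 x 5 mm, lying off to the right side. Origin: underside

How it is judged:
By the outcome, as a careful person would: the job done as asked, in the order asked, and still so for the second after the job is handed in, while the arm keeps its last pose, push and grip.
It also fails if it takes over 51 s, if anything falls off the work surface, if the arm or the gripper's body presses on something with over 40 N, if the wrist force passes 120 N, or if a joint passes its speed limit or range.

### The arm

A 6-joint arm with a two-finger parallel gripper is mounted at the origin on the work surface. World frame = base frame: x ahead of the robot, y to its left, z up, the work surface at z = 0. Lengths are in mm, angles in rad, forces in N, time in s.
With the tool pointing down it reaches from about 250 to 775 mm from the base axis. Payload 4 kg.
Tool frame: the origin (TCP) lies at the very end of the fingers, on their centre line; the grasp point (between the pads) lies 19 mm behind it; z points along the fingers, y is the line along which they close (so a half turn about z gives the same grasp; the last joint's range is limited). The gripper opens to 94 mm and grips with 3 to 60 N. Pads are 16 mm wide; open, the fingers measure 119 mm over their backs; the gripper's body (75 mm by 177 mm) begins 78 mm behind the grasp point.
Start: joints at [-1.352, 0.087, 1.371, -0, 1.684, -0.103], TCP at [173.949, -521.787, 205.506] pointing down, gripper open.
Joint ranges: [-3.1, 3.1], [-0.76, 2.03], [0.27, 2.55], [-1.08, 4.22], [0.17, 2.65], [-2.57, 2.57]. Speed limits (rad/s): [2.79, 2.79, 3.14, 3.14, 3.14, 3.14].

### API

Orientations are given as a unit quaternion [w, x, y, z].
In Python, from workcell import env gives the robot as it stands. Calls block until the motion is done:
- env.move_ptp(position, orientation): joint-space move of the TCP to a pose.
- env.servo_line(position, orientation=None, feed=150, stop_force=None): straight line of the TCP; orientation=None keeps the orientation; feed is the mean speed in mm/s. With stop_force (N) it stops when the force on the tool has changed by that much, and returns True; else False.
- env.movej(angles): joint-space move.
- env.let_go() and env.gripper_close(grip_force=None): open the fingers fully, or close them until they stop; grip_force is the grip in N (None keeps the last).
- env.pause(seconds).
- env.inverse_kinematics(position, orientation): joint angles nearest the present ones, or None.
- env.get_obs(): the state.
- env.grab_frame(name): name is "side" or "top" or "wrist"; returns a dict with "image" (480x640x3 uint8, blue, green, red), "range_z" (480x640 float32, mm along the optical axis (not along the pixel's ray), 0 where there is no reading), "K" (3x3 intrinsics, pixels), "R" (3x3) and "t" (3): a world point X has camera coordinates R X + t; the wrist camera has in their place "T_tool_cam" (4x4, takes a point from camera to tool coordinates, whose origin is the TCP and whose axes are the flange's). Camera axes: x right, y down, z forward; pixel columns grow to the right and rows downward; lengths in mm; the calibration is good to about 2 mm. A picture is of the moment at which its call begins: read the wrist's pose just before it.
A pose or a line that the arm cannot do raises env.PlanningError and nothing moves.
- env.sign_off(): hands the job in; it is judged then, once.
The state is a dict: "t": time; "q": joint angles; "joint_velocities": joint speeds; "joint_torque": joint torques, N m; "tool_pos": TCP position; "orientation": TCP orientation; "contact_force": force on the tool from outside, world axes, zero at the start; "torque": the same for the moment, N m; "finger_gap": opening from 0.0 (shut) to 1.0 (fully open); "grasp_force": force on a finger pad.
Only numpy, scipy, OpenCV 4.12 (cv2) and the standard library are available. Lean on these libraries where they do the work, as an engineer would, in place of code of your own. Each camera call takes 0.05 s, during which the arm holds its last target. There are 200 camera calls.

## Working session

There is one attempt and no reset: what is moved stays moved. The work goes in short steps, each a Python script; the robot and the scene stay as the last script left them, time stands still between calls to the robot, and variables do not carry over. Pictures are saved under pics/ and viewed, at most 10 in all, crops included, and the job is handed in when it is done.

```bash
mkdir -p pics; ls; python3 - <<'E'
from workcell import env
import cv2,numpy as np
for n in("top","side"):
    f=env.grab_frame(n); cv2.imwrite(f"pics/{n}0.png",f["image"]); np.savez(f"{n}0.npz",**{k:v for k,v in f.items() if v is not None and not isinstance(v,str)})
    print(n,f["K"].tolist(),f["R"].round(3).tolist(),f["t"])
o=env.get_obs();print(o)
E
```

```text
pics
top [[467.93896054185706, 0.0, 322.0153229417621], [0.0, 467.93896054185706, 242.35877132988463], [0.0, 0.0, 1.0]] [[0.111, -0.994, -0.001], [-0.972, -0.108, -0.207], [0.206, 0.024, -0.978]] [ -41.61559299  595.41388969 1085.56666267]
side [[621.1217894048118, 0.0, 319.1116918381265], [0.0, 621.1217894048118, 240.3016683788926], [0.0, 0.0, 1.0]] [[-0.93, -0.366, -0.013], [-0.271, 0.71, -0.65], [0.247, -0.602, -0.76]] [ 536.10158994  213.26242265 1822.57330544]
{'t': 0.1, 'q': array([-1.35212074e+00,  8.78410395e-02,  1.37208918e+00, -1.54334504e-05,
        1.68360279e+00, -1.03120681e-01]), 'joint_velocities': array([-0.00045576, -0.00206206, -0.00457861, -0.0004085 ,  0.00085131,
       -0.00026512]), 'joint_torque': array([ 2.00540329e-03, -3.41253269e+01, -3.03300512e+01,  7.20072258e-02,
        3.04443925e-02, -9.87595422e-05]), 'tool_pos': array([ 173.82078659, -521.28849199,  204.45019001]), 'orientation': array([-9.68117536e-04,  9.87083470e-01,  1.60203878e-01, -6.36790244e-05]), 'contact_force': array([ 0.18774065, -0.92272799,  0.33946467]), 'torque': array([-0.02760537,  0.06987504, -0.0264427 ]), 'grasp_force': 0.0, 'finger_gap': 1.0035639500390636}
```

View pics/top0.png

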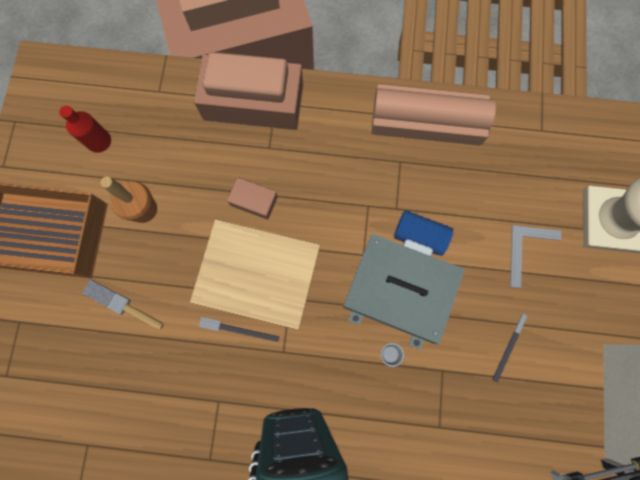

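The top view shows the cover at about (373,235), (464,266), (438,343), (346,305), with its handle at (407,286). The board is at (216,220), (320,243), (300,328), (191,302). Next I enlarge this area to read the corners.

```bash
python3 - <<'E'
import cv2
i=cv2.imread("pics/top0.png")
a=cv2.resize(i[225:355,335:475],None,fx=4,fy=4,interpolation=cv2.INTER_CUBIC)
cv2.imwrite("pics/cov.png",a)
a=cv2.resize(i[210:340,180:330],None,fx=4,fy=4,interpolation=cv2.INTER_CUBIC)
cv2.imwrite("pics/brd.png",a)
E
```

```text
(no output)
```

View pics/cov.png

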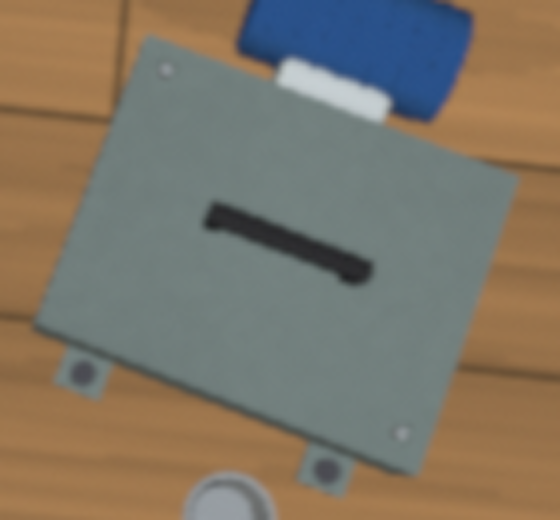

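View pics/brd.png

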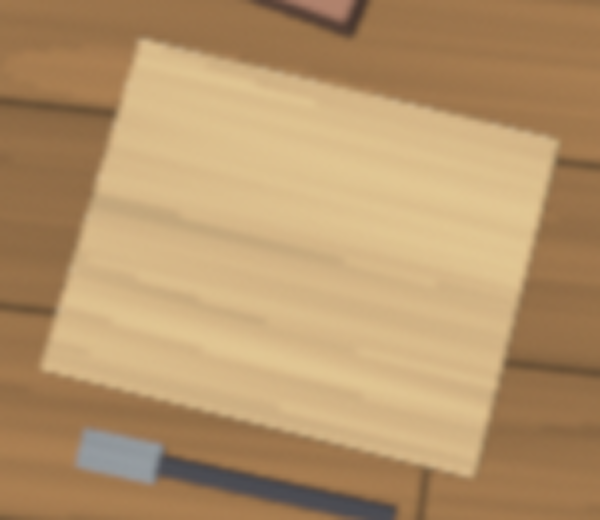

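The crops give these corners:
- **Cover:** (147,36), (519,177), (414,474), (35,325), with pins at (166,70) and (402,432).
- **Board:** (140,38), (558,140), (474,476), (42,370).

Next step is to back-project them at their known heights.

```bash
cat > h.py <<'E'
import numpy as np
from scipy.spatial.transform import Rotation as Rot
def ray(f,uv,z):
    R,t,K=f["R"],f["t"],f["K"]; c=-R.T@t
    d=R.T@np.linalg.inv(K)@np.array([uv[0],uv[1],1.]); return c+d*(z-c[2])/d[2]
def project(R,t,K,X):
    p=K@(R@np.asarray(X)+t); return p[:2]/p[2]
def fit(P,L):
    "2D rigid fit world=Rz*L+o"
    P=np.array(P)[:,:2];L=np.array(L,float);pc=P.mean(0);lc=L.mean(0);A=P-pc;B=L-lc
    a=np.arctan2((B[:,0]*A[:,1]-B[:,1]*A[:,0]).sum(),(A*B).sum())
    r=np.array([[np.cos(a),-np.sin(a)],[np.sin(a),np.cos(a)]]);o=pc-r@lc
    return o,a,np.linalg.norm(P-(L@r.T+o),axis=1)
def rz(a): return np.array([[np.cos(a),-np.sin(a)],[np.sin(a),np.cos(a)]])
def quat(yaw):
    "tool down, tool y along direction yaw (world)"
    y=np.array([np.cos(yaw),np.sin(yaw),0]);z=np.array([0,0,-1.]);x=np.cross(y,z)
    q=Rot.from_matrix(np.c_[x,y,z]).as_quat(); return q[[3,0,1,2]]
E
python3 - <<'E'
import numpy as np
from h import *
f=np.load("top0.npz")
def un(l,x0,y0): return [((a+.5)/4-.5+x0,(b+.5)/4-.5+y0) for a,b in l]
def L(w,h): return [(w,h),(w,-h),(-w,-h),(-w,h)]
c=un([(147,36),(519,177),(414,474),(35,325)],335,225)
P=[ray(f,u,66) for u in c]; print(np.round(P));print(fit(P,L(95,120)))
p=un([(166,70),(402,432)],335,225);P=[ray(f,u,76) for u in p];print(np.round(P),fit(P,[(76,101),(-76,-101)]))
hh=un([(213,207),(370,265)],335,225);P=[ray(f,u,106) for u in hh];print(np.round(P))
b=un([(140,38),(558,140),(474,476),(42,370)],180,210)
P=[ray(f,u,12) for u in b]; print(np.round(P));print(fit(P,L(110,140)))
z=f["range_z"];
for u in [(390,270),(250,270),(407,287)]: print(z[u[1],u[0]], (f["R"]@ray(f,u,66)+f["t"])[2],(f["R"]@ray(f,u,12)+f["t"])[2])
E
```

```text
[[ 631.  -94.   66.]
 [ 569. -325.   66.]
 [ 386. -272.   66.]
 [ 448.  -43.   66.]]
(array([ 508.34560838, -183.32762608]), np.float64(-0.2675887567605571), array([1.27813444, 0.47957008, 2.29134156, 0.89301914]))
[[ 609. -106.   76.]
 [ 409. -261.   76.]] (array([ 508.84484966, -183.67842053]), np.float64(-0.2644048031844512), array([0.06569241, 0.06569241]))
[[ 524. -137.  106.]
 [ 500. -230.  106.]]
[[637. 309.  12.]
 [600.  32.  12.]
 [384.  60.  12.]
 [419. 336.  12.]]
(array([510.21204604, 184.44726307]), np.float64(-0.12788391939968544), array([0.27400825, 1.50110751, 1.16065748, 1.26760324]))
1125.2662 1129.795303407876 1184.3014330801134
1181.2653 1130.186157608193 1184.7111437490855
1079.8658 1121.2319213975989 1175.324917107536
```

Both fits are good: residuals are 2 mm or less, the pins agree with the corners, and the depths match. The case is at (508.5,-183.5) with yaw -0.266, and the board at (510,184.5) with yaw -0.128. Now I go above the handle and look from close by.

```bash
cat >> h.py <<'E'
C=np.array([508.5,-183.5]);CA=-0.266;B=np.array([510.2,184.4]);BA=-0.128
def wcam(f,o):
    q=np.array(o["orientation"]);T=np.eye(4);T[:3,:3]=Rot.from_quat(q[[1,2,3,0]]).as_matrix();T[:3,3]=o["tool_pos"]
    M=np.linalg.inv(T@f["T_tool_cam"]);return {"R":M[:3,:3],"t":M[:3,3],"K":f["K"]}
E
python3 - <<'E'
from workcell import env
import cv2
from h import *
env.move_ptp([*C,230],quat(CA))
o=env.get_obs();f=env.grab_frame("wrist");w=wcam(f,o)
im=f["image"];cv2.imwrite("pics/w1.png",im);np.savez("w1.npz",**w)
print(o["t"],o["q"].round(3),o["tool_pos"].round(1),o["contact_force"].round(2))
for n,X in {"pin+":(76,101,76),"pin-":(-76,-101,76),"hc":(0,0,106),"h+":(0,50,106),"h-":(0,-50,106)}.items():
    print(n,project(w["R"],w["t"],w["K"],[*(C+rz(CA)@np.array(X[:2])),X[2]]).round())
E
```

```text
1.8417 [-0.453  0.063  1.349 -0.     1.73  -0.185] [ 508.2 -184.4  229.9] [ 0.08 -0.15 -0.75]
pin+ [401. 114.]
pin- [245. 315.]
hc [316. 231.]
h+ [316. 175.]
h- [317. 282.]
```

View pics/w1.png

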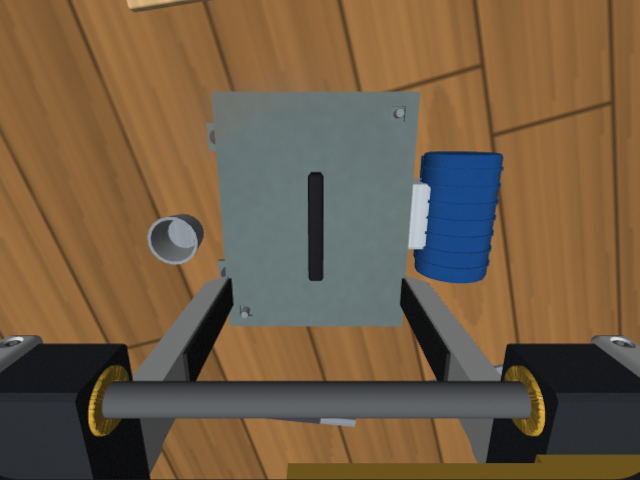

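The wrist view confirms the fit: pins at (399,113) and (245,313), and the handle at column 316, rows 172–280, all within 3 px of prediction. Grasping and lifting.

```bash
python3 - <<'E'
from workcell import env
import cv2
from h import *
q=quat(CA)
env.servo_line([*C,115],q,feed=120)
print("hit",env.servo_line([*C,81],q,feed=80,stop_force=12))
env.gripper_close(50)
o=env.get_obs();print(o["finger_gap"],o["grasp_force"],o["tool_pos"],o["contact_force"].round(1))
f0=o["contact_force"]
env.servo_line([*C,110],q,feed=50)
o=env.get_obs();print(o["t"],o["finger_gap"],(o["contact_force"]-f0).round(1),o["torque"].round(2))
env.servo_line([*C,170],q,feed=120)
o=env.get_obs();f=env.grab_frame("wrist");cv2.imwrite("pics/w2.png",f["image"])
print(o["t"],o["finger_gap"],o["contact_force"].round(1),o["torque"].round(2))
E
```

```text
hit False
0.14373406285280485 50.00024378299713 [ 508.01564188 -183.36061634   80.93578749] [-0.6 -0.1  0.9]
5.5167 0.14455099074974115 [ 1.1  0.5 -5.1] [-0.08 -0.05 -0.  ]
6.1667 0.14003226568486465 [ 0.3 -0.6 -6.1] [-0.09 -0.02  0.03]
```

View pics/w2.png

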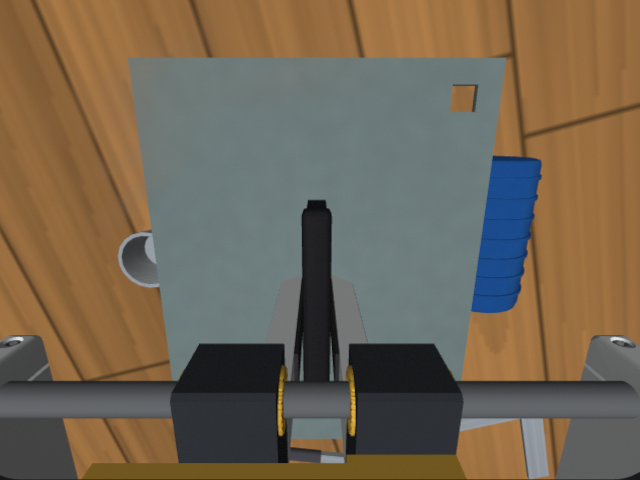

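The cover is lifted clear with its hole visible at (463,98), sits level in the grip, and weighs about 6 N. Carrying it to the board.

```bash
python3 - <<'E'
from workcell import env
import cv2
from h import *
q=quat(BA)
env.servo_line([*((C+B)/2),175],quat((CA+BA)/2),feed=200)
env.servo_line([*B,170],q,feed=170)
env.servo_line([*B,45],q,feed=110)
env.pause(0.3)
print("touch",env.servo_line([*B,29.5],q,feed=15,stop_force=3))
o=env.get_obs();print(o["t"],o["tool_pos"],o["contact_force"].round(1),o["torque"].round(2))
f=env.grab_frame("side");cv2.imwrite("pics/s1.png",f["image"])
E
```

```text
touch True
10.9583 [510.07568273 184.38943661  30.95591651] [ 0.1 -0.   6.3] [-0.07 -0.14 -0.01]
```

View pics/s1.png

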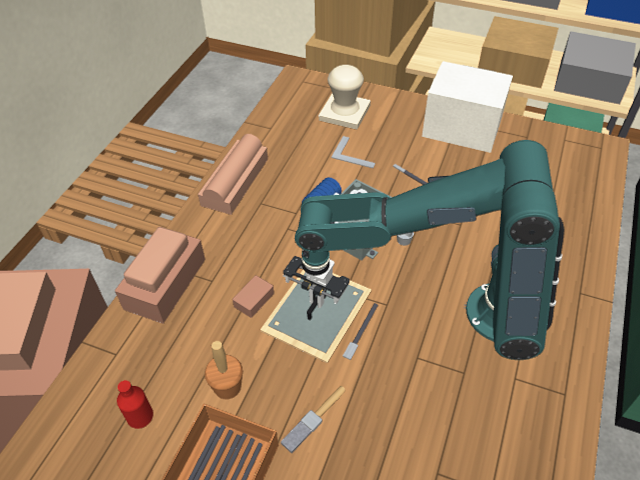

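The cover lies flat on the board, with an even rim around it, and touched down at the expected height (31 mm). Next I let go, go over the case and look.

```bash
cat >> h.py <<'E'
PV=np.array([-10.,-85]);TH0=np.arctan2(90,43)
def pose(th,d,z,r=100):
    "tool centre trailing the roller at arm angle th by d mm along the tangent"
    a=TH0+th;rad=np.array([np.cos(a),np.sin(a)]);tan=np.array([-rad[1],rad[0]])
    p=C+rz(CA)@(PV+r*rad-d*tan);return [*p,z],quat(a+CA-np.pi)
E
python3 - <<'E'
from workcell import env
import cv2
from h import *
env.let_go()
env.servo_line([*B,45],feed=40)
env.servo_line([*B,150],feed=170)
p,q=pose(0,32,190)
env.move_ptp(p,q)
env.gripper_close(40)
o=env.get_obs();f=env.grab_frame("wrist");w=wcam(f,o);cv2.imwrite("pics/w3.png",f["image"])
print(o["t"],o["q"].round(2),o["tool_pos"].round(1),o["finger_gap"],p)
for n,X in {"pin+":(76,101,76),"pin-":(-76,-101,76),"rol":(33,5,58),"tipdown":None,"piv":(-10,-85,58)}.items():
    Y=[*(C+rz(CA)@np.array(X[:2])),X[2]] if X else [*p[:2],58]
    print(n,project(w["R"],w["t"],w["K"],Y).round())
f=env.grab_frame("top");cv2.imwrite("pics/t2.png",cv2.resize(f["image"][190:350,170:490],None,fx=2.5,fy=2.5))
E
```

```text
16.525 [-0.45  0.21  1.26  0.    1.67  1.84] [ 566. -208.  190.] 0.005382861217544979 [np.float64(566.0523540299513), np.float64(-208.05755857879237), 190]
pin+ [200. 272.]
pin- [468. 322.]
rol [317. 262.]
tipdown [316. 230.]
piv [422. 262.]
```

View pics/w3.png

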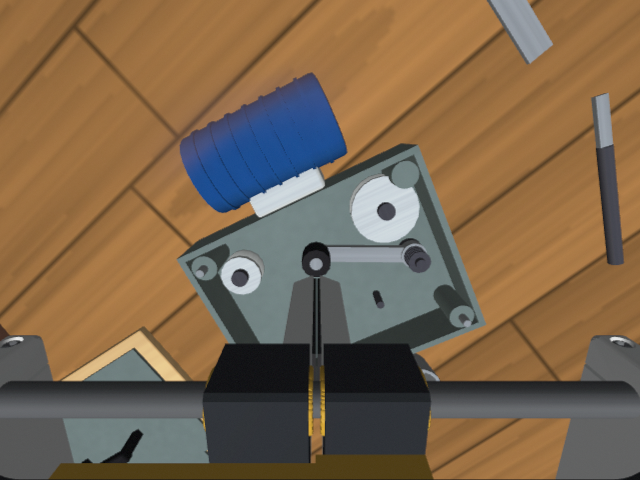

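View pics/t2.png

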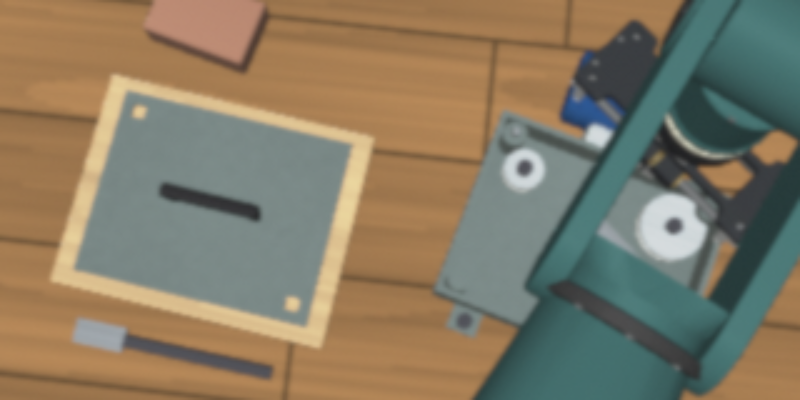

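The cover is centred on the board with an even margin and the let-go is clean. In the wrist view the roller is at (316,260), against a prediction of (317,262), and the space behind it is clear. I insert the closed fingers on the pulley side and push along the arc.

```bash
python3 - <<'E'
from workcell import env
import cv2
from h import *
p,q=pose(0,32,75);env.servo_line(p,q,feed=120)
p,q=pose(0,32,36)
hit=env.servo_line(p,q,feed=60,stop_force=8);o=env.get_obs();print("down hit",hit,o["tool_pos"].round(1))
if hit: raise SystemExit
f0=env.get_obs()["contact_force"]
p,q=pose(0,22,36);env.servo_line(p,q,feed=40,stop_force=15)
for th in np.arange(.08,.74,.08):
    p,q=pose(th,22,36);h=env.servo_line(p,q,feed=50,stop_force=25)
    o=env.get_obs();print(round(th,2),h,(o["contact_force"]-f0).round(1))
    if h: raise SystemExit
for th in np.arange(.74,.90,.02):
    p,q=pose(th,22,36);h=env.servo_line(p,q,feed=15,stop_force=9)
    o=env.get_obs();F=o["contact_force"]-f0;print(round(th,2),h,F.round(1))
    if h or np.linalg.norm(F[:2])>17: break
print(o["t"],o["tool_pos"].round(1),o["q"].round(2))
f=env.grab_frame("wrist");w=wcam(f,o);np.savez("w4.npz",**w);cv2.imwrite("pics/w4.png",f["image"])
for n,X in {"rol":(-44,9,58),"post":(-42,-33,40)}.items(): print(n,project(w["R"],w["t"],w["K"],[*(C+rz(CA)@np.array(X[:2])),X[2]]).round())
E
```

```text
down hit False [ 566.3 -208.2   36.2]
0.08 False [ 4.  -2.9 -0.4]
0.16 False [ 4.3 -1.4  0. ]
0.24 False [ 5.  -2.   0.1]
0.32 False [ 6.  -0.9  0.8]
0.4 False [7.  0.5 0.6]
0.48 False [ 6.6 -1.3  0.7]
0.56 False [ 7.6 -0.1  0.7]
0.64 False [ 7.1 -0.1 -0.9]
0.72 False [ 8.   1.7 -0.1]
0.74 False [ 6.9  0.7 -0.3]
0.76 False [ 9.5  2.3 -0.5]
0.78 False [7.6 1.3 0.3]
0.8 False [ 8.   1.2 -0.2]
0.82 False [10.5  1.3 -1.4]
0.84 False [15.1  2.2 -4. ]
0.86 False [19.5  2.2 -7.2]
23.7667 [ 490.2 -159.7   36.9] [-0.43  0.1   1.7   0.01  1.33  0.99]
rol [317. 346.]
post [384. 352.]
```

View pics/w4.png

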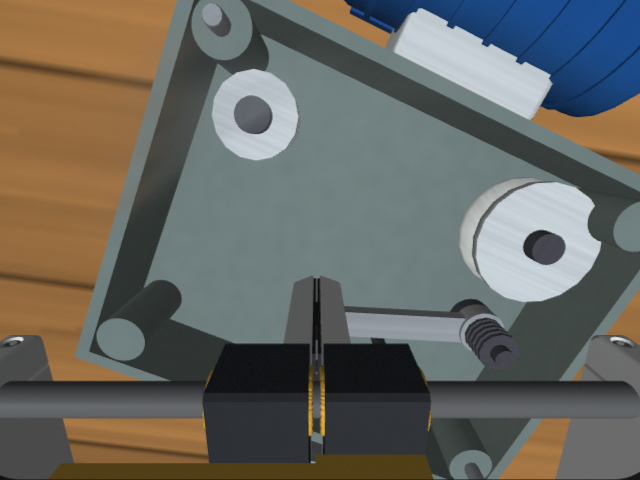

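The push rose from the spring's 8 N to about 20 N once past 0.82, so the arm is firmly on its stop. In the picture the arm runs from the fingers at (345,322) to the coil at (490,340), touching the post at (378,342). I check it holds, then hand in.

```bash
python3 - <<'E'
from workcell import env
env.pause(0.6);o=env.get_obs();print(o["t"],o["contact_force"].round(1),o["tool_pos"].round(1))
if o["contact_force"][0]>13: print(env.sign_off())
E
```

```text
24.4167 [19.5  2.2 -7.4] [ 490.3 -159.7   36.9]
the job is handed in; nothing more can be done
None
```

The job is handed in at 24.4 s: the cover lies flat and released in the middle of the board, and the fingers are holding the tensioner arm at its stop with a push of about 20 N.

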